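# Close a fuel-pump housing: tuck the cover under its lip, then cap the spigot

## Task

Close the pump housing on the bench: pick up the loose rectangular cover, tuck its thin tongue edge under the housing's lip and lower the opposite edge until the cover lies fully home in the recess. Then set the flanged end cap, flange down, over the cover's round spigot so that its flange sits flat on the cover. Leave the other things on the bench where they are.

Things in the scene. Friction and masses are not known exactly. Their poses are not given: they have to be found in the camera images.
- housing: Fixed open-topped pump housing, cream plastic, 123 (x) x 134 (y) mm, bolted to the bench. Its recess, 103 (x) x 114 (y) mm, takes the cover. A lip overhangs the recess at the -x end (the robot's side); the other three walls rise 10 mm above the seat. Origin: centre of its underside; z up.
- seat (a point): Centre of the housing's recess at seat height: the flat ledge round the opening, 45 mm above the bench, on which the cover's underside must lie. Ledge 25 mm wide at the lip end, about 9 mm elsewhere. Recess walls at x = -51.5 (below the lip) and +51.5 mm, y = -57 and +57 mm. Housing axes.
- lip (a point): Middle of the lip's free edge, on its underside: 42.5 mm towards -x of seat and 8.5 mm above it. The lip is a strip 5 mm thick along y, the full width of the housing, which overhangs the recess by 9 mm, with an 8.5 mm high slot below it. Housing axes.
- cover_rib (a point): Grip rib on the loose cover: upright bar 10 mm thick (x), 40 mm long (y), 32 mm high, its top 42 mm above the cover's underside. This point is in its middle plane, half-way along, 8 mm below its top (34 mm above the underside), 6 mm towards +x and 18 mm towards -y of the cover's centre. Cover axes.
- cover_tongue (a point): Middle of the tip of the cover's tongue, on its lower edge, 50 mm towards -x of the cover's centre. The tongue is the step along the whole -x edge, 12 mm long (x), 4 mm thick, flush with the underside; it goes under the lip. Cover axes.
- cover_far (a point): Middle of the cover's opposite (+x) edge, at the height of the underside, 100 mm from cover_tongue. Cover axes.
- cover_spigot (a point): Foot of the cover's round spigot, on its axis, level with the cover's top face; 6 mm towards +x and 34 mm towards +y of the cover's centre, 32 mm from the rib's near end. The spigot is 23 mm in diameter, 22 mm high, with a 3 mm chamfer on top. Cover axes.
- cover: Loose cover, cream plastic, about 130 g, 100 (x) x 110 (y) mm, 10 mm thick but for its tongue; it starts underside down on the bench. Origin: centre of its underside. When home its axes point the same way as the housing's, with some 1.5 mm of play at each end and 2 mm at each side.
- cap_grip (a point): Loose flanged end cap, cream plastic, about 60 g, flange down on the bench: round barrel 32 mm in diameter, closed on top, flange 40 mm in diameter and 4 mm thick at its foot, 48 mm high in all. Bore 26 mm in diameter, 43 mm deep, open below. This point: on its axis, 30 mm above the flange's underside. z to the closed top.
- cap_face (a point): Centre of the underside of the cap's flange, on its axis.
- glue: Bystander: white glue bottle, 36 mm in diameter, 110 mm tall; origin under its base.
- washer: Bystander: big steel washer, 48 mm in diameter, 5 mm thick; origin at the centre of its underside.
- bolt: Bystander: steel bolt standing on its 20 mm head, 48 mm tall; origin under the head.
- block: Bystander: black plastic block 35 x 65 x 22 mm; origin at the centre of its underside.
- spray: Bystander: dark steel spray can, 54 mm in diameter, 170 mm tall; origin under its base.
- driver: Bystander: screwdriver with an orange handle, 180 mm long, lying down; origin at its middle.
Not all that is in view belongs to the job. What is shaped like the cover but pink is not meant. What is shaped like the housing but blue is not meant.

How it is judged:
By the outcome, as a careful person would: the job done as asked, in the order asked, and still so for the second after the job is handed in, with the robot touching nothing.
It also fails if it takes over 61 s, if anything falls off the work surface, if the arm or the gripper's body presses on something with over 40 N, if the wrist force passes 120 N, or if a joint passes its speed limit or range.

## Robot

A 6-joint arm with a two-finger parallel gripper is mounted at the origin on the work surface. World frame = base frame: x ahead of the robot, y to its left, z up, the work surface at z = 0. Lengths are in m, angles in rad, forces in N, time in s.
With the tool pointing down it reaches from about 0.25 to 0.775 m from the base axis. Payload 4 kg.
Tool frame: the origin (TCP) lies at the centre of the arm's flange, where the gripper is bolted on; the fingertips stand 199 mm ahead of it and the grasp point (between the pads) lies 180 mm ahead of it (robot.tcp_to_tips is the distance from the TCP to the fingertips, in m); z points along the fingers, y is the line along which they close (so a half turn about z gives the same grasp; the last joint's range is limited). The gripper opens to 94 mm and grips with 3 to 60 N. Pads are 16 mm wide; open, the fingers measure 119 mm over their backs; the gripper's body (75 mm by 177 mm) begins 78 mm behind the grasp point.
Start: joints at [1.137, 0.087, 1.371, -0, 1.684, -0.103], TCP at [0.179, 0.52, 0.405] pointing down, gripper open.
Joint ranges: [-3.1, 3.1], [-0.76, 2.03], [0.27, 2.55], [-1.08, 4.22], [0.17, 2.65], [-2.57, 2.57]. Speed limits (rad/s): [2.79, 2.79, 3.14, 3.14, 3.14, 3.14].

## Interface

Orientations are given as [roll, pitch, yaw] about the fixed x, y, z axes, in that order (R = Rz(yaw) Ry(pitch) Rx(roll)).
In Python, from bench import telemetry, snapshot, ticket, robot gives the robot as it stands.
- The arm moves only by the tool apply_moves, never from a script. Its argument "moves" is a list that holds one entry, the list of rows, each a list of 5 numbers: the shift along the tool's x, y, z in units of 50 mm (1.0 is 50 mm), then the turn about the tool's z in units of 10 degrees (1.0 is 10 degrees), then the closure, from 0 (fully open) to 1 (shut). A call has 1 to 10 rows; each row is the pose to reach, as a shift and turn from the pose commanded when the call began, along the tool's axes at that moment; what a row does not reach only later rows make up. A row lasts 1/8 s, in which the tool goes at most 62.5 mm and 10.7 degrees, less where a joint would pass 70% of its speed; a pose out of reach is approached as far as the arm can. A call with a gripper value outside its range is refused whole. The fingers move at their own pace and stop on an object; the grip force is fixed at half the most. Time passes only in rows, so rows that repeat a pose let the fingers close. It gives the time, the measured TCP pose, the force, the opening and the grip force at its end, in the units of the state.
- telemetry.get_obs(): the state, without advancing time (a new reading comes with each control period).
- snapshot(name): name is "scene" or "top" or "wrist"; returns a dict with "image" (420x560x3 uint8, red, green, blue), "fovy" (degrees; the focal length in pixels is half the picture's height over the tangent of half this angle, whatever the lens; pixels are square), "cx", "cy" (the principal point, pixels), "R" (3x3) and "t" (3): a world point X has camera coordinates R X + t. Camera axes: x right, y down, z forward; pixel columns grow to the right and rows downward; lengths in m; the calibration is good to about 2 mm. A picture is of the moment at which its call begins. There is no depth.
- ticket.close_job(): hands the job in; it is judged then, once.
The state is a dict: "time": time; "joint_positions": joint angles; "qvel": joint speeds; "joint_torque": joint torques, N m; "tool_pos": TCP position; "ee_rot": TCP orientation; "wrist_force": force on the tool from outside, world axes, zero at the start; "wrist_torque": the same for the moment, N m; "width": finger opening in m; "finger_force": force on a finger pad.
Only numpy, scipy, OpenCV 4.12 (cv2) and the standard library are available. Lean on these libraries where they do the work, as an engineer would, in place of code of your own. Each camera call takes 0.05 s, during which the arm holds its last target. There are 200 camera calls.

## Working session

There is one attempt and no reset: what is moved stays moved. The work goes in short steps, Python scripts to look and compute and a tool call to move; the robot and the scene stay as the last step left them, time stands still between calls to the robot, and variables do not carry over. Pictures are saved under pics/ and viewed, at most 10 in all, crops included, and the job is handed in when it is done.

Besides the shell and the picture viewer there is one more tool, called after ">>>" in YAML: its name, and indented under it one key for each argument. apply_moves: Moves the arm, as the interface text tells. Its arguments: {"type":"object","properties":{"moves":{"type":"array","items":{"type":"array","items":{"type":"array","items":{"type":"number"}}}}},"required":["moves"]}

```bash
mkdir -p pics
cat > h.py <<'E'
import numpy as np, cv2
from bench import telemetry, snapshot, ticket, robot
def snap(n,f=None):
    s=snapshot(n)
    s['f']=s['image'].shape[0]/2/np.tan(np.radians(s['fovy'])/2)
    if f: cv2.imwrite('pics/'+f,s['image'][:,:,::-1])
    return s
def ray(s,u,v):
    R=np.array(s['R']);t=np.array(s['t'])
    return -R.T@t, R.T@np.array([(u-s['cx'])/s['f'],(v-s['cy'])/s['f'],1])
def onz(s,u,v,z):
    c,d=ray(s,u,v); return c+d*(z-c[2])/d[2]
def proj(s,X):
    c=np.array(s['R'])@np.array(X)+np.array(s['t']); return c[0]/c[2]*s['f']+s['cx'],c[1]/c[2]*s['f']+s['cy']
E
python3 - <<'E'
from h import *
o=telemetry.get_obs();print(o)
for n in('scene','top','wrist'):
    s=snap(n,n+'0.png');print(n,s['fovy'],s['cx'],s['cy'],np.round(s['R'],3).tolist(),np.round(s['t'],3), [k for k in s])
E
```

```text
{'time': 0.0, 'joint_positions': array([ 1.13688445e+00,  8.79285188e-02,  1.37224460e+00,  2.32993392e-06,
        1.68360056e+00, -1.03108857e-01]), 'qvel': array([-0.00046502, -0.00063845,  0.00043119, -0.00067656, -0.00215818,
       -0.00087381]), 'joint_torque': array([-1.71061247e-04, -3.40195620e+01, -3.02420890e+01,  7.17551680e-02,
        3.31897032e-02, -1.92989310e-04]), 'tool_pos': array([0.17860001, 0.52006898, 0.40352309]), 'ee_rot': array([-3.13942345e+00, -2.26788191e-04,  2.81078965e+00]), 'wrist_force': array([-1.01158381, -0.48913617, -0.07434809]), 'wrist_torque': array([-0.03478597, -0.04499742, -0.03266757]), 'finger_force': 0.0, 'width': 0.09413917357801647}
scene 51.171913062725686 275.38798024679187 210.47739446002413 [[-0.876, 0.481, 0.012], [0.402, 0.746, -0.53], [-0.264, -0.46, -0.848]] [ 0.487 -0.227  1.321] ['image', 'fovy', 'cx', 'cy', 'R', 't', 'f']
top 57.94965329177972 282.712088234777 212.36820573797928 [[0.022, -1.0, -0.004], [-0.985, -0.021, -0.172], [0.172, 0.008, -0.985]] [0.029 0.57  0.786] ['image', 'fovy', 'cx', 'cy', 'R', 't', 'f']
wrist 67.54516312075145 283.6534431064443 208.66801077092705 [[0.324, 0.946, -0.002], [0.916, -0.313, 0.25], [0.236, -0.083, -0.968]] [-0.547 -0.026  0.391] ['image', 'fovy', 'cx', 'cy', 'R', 't', 'f']
```

View pics/top0.png

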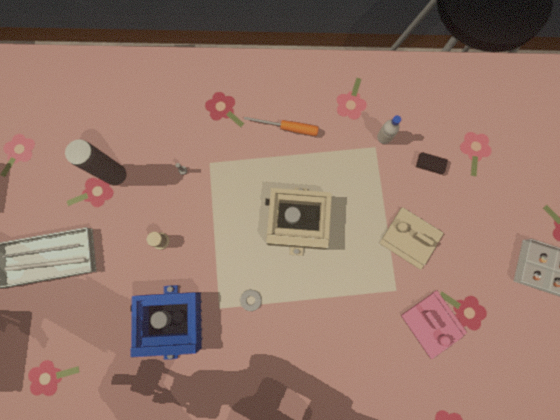

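View pics/scene0.png

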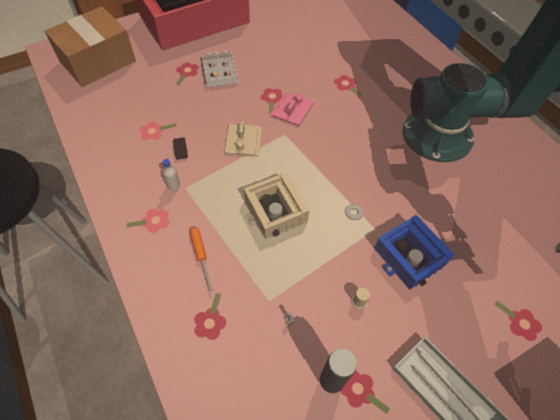

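Run:
```python
from h import *
s=snap('top');w=snap('scene')
c=lambda im,x,y,n=50:cv2.resize(im[y-n:y+n,x-n:x+n],(380,290*380//380),interpolation=cv2.INTER_CUBIC) if 0 else cv2.resize(im[y-38:y+38,x-50:x+50],(400,300),interpolation=cv2.INTER_CUBIC)
T=s['image'];S=w['image']
m=np.vstack([np.hstack([c(T,412,238),c(T,300,218)]),np.hstack([c(S,243,139),c(S,277,208)])])
cv2.imwrite('pics/crop1.png',m[:,:,::-1])
for n,p,z in(('cover',(412,238),.01),('housing',(300,216),.055),('cap',(157,236),.048),('pink',(433,323),.01),('glue',(390,133),.05),('washer',(251,300),0)): print(n,np.round(onz(s,*p,z),3))
```

```text
cover [ 0.523 -0.254  0.01 ]
housing [0.561 0.003 0.055]
cap [0.511 0.315 0.048]
pink [ 0.337 -0.293  0.01 ]
glue [ 0.758 -0.2    0.05 ]
washer [0.377 0.108 0.   ]
```

View pics/crop1.png

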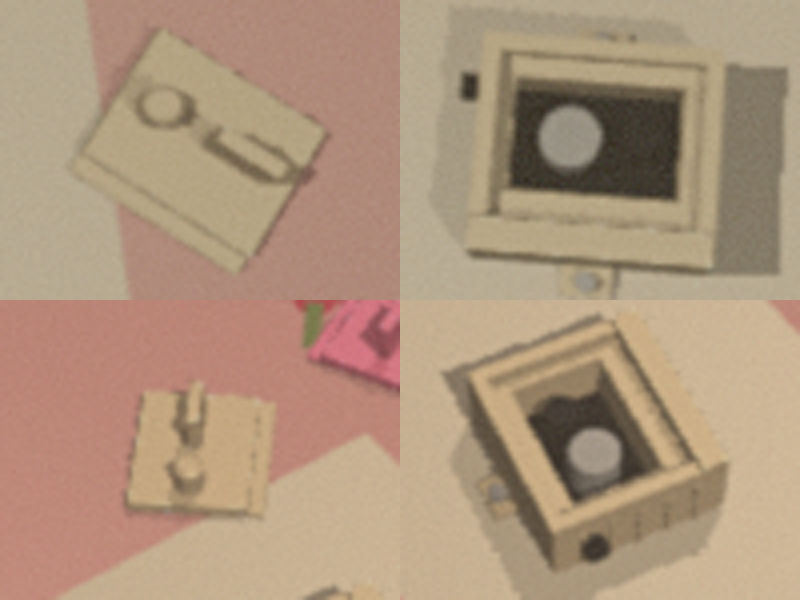

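>>> apply_moves:
  moves:
    - [[-10.8, -11.5, 0, 1.2, 0], [-10.8, -11.5, 0, 1.2, 0], [-10.8, -11.5, 0, 1.2, 0], [-10.8, -11.5, 0, 1.2, 0], [-10.8, -11.5, 0, 1.2, 0], [-10.8, -11.5, 0, 1.2, 0], [-10.8, -11.5, 0, 1.2, 0], [-10.8, -11.5, 0, 1.2, 0.0], [-10.8, -11.5, 0, 1.2, 0], [-10.8, -11.5, 0, 1.2, 0]]

```text
time: 1.5
tool_pos: [0.4356, -0.0518, 0.4049]
ee_rot: [3.141, 0.001, 2.601]
wrist_force: [0.3, -0.2, 0.0]
width: 0.0941
finger_force: 0.0
```

>>> apply_moves:
  moves:
    - [[-2.6, -1.9, 0, 0, 0.49], [-2.6, -1.9, 0, 0, 0.49], [-2.6, -1.9, 0, 0, 0.49], [-2.6, -1.9, 0, 0, 0.49], [-2.6, -1.9, 0, 0, 0.49], [-2.6, -1.9, 0, 0, 0.49]]

```text
time: 2.25
tool_pos: [0.4977, -0.1968, 0.405]
ee_rot: [3.141, 0.0, 2.603]
wrist_force: [-0.0, 0.0, 0.0]
width: 0.0479
finger_force: 0.0
```

Run:
```python
from h import *
s=snap('wrist','w1.png');print(telemetry.get_obs()['tool_pos'],telemetry.get_obs()['width'])
im=cv2.resize(s['image'],(800,600),interpolation=cv2.INTER_CUBIC);cv2.imwrite('pics/w1b.png',im[:,:,::-1])
```

```text
[ 0.49768332 -0.19677535  0.40513047] 0.04794520095844761
```

View pics/w1b.png

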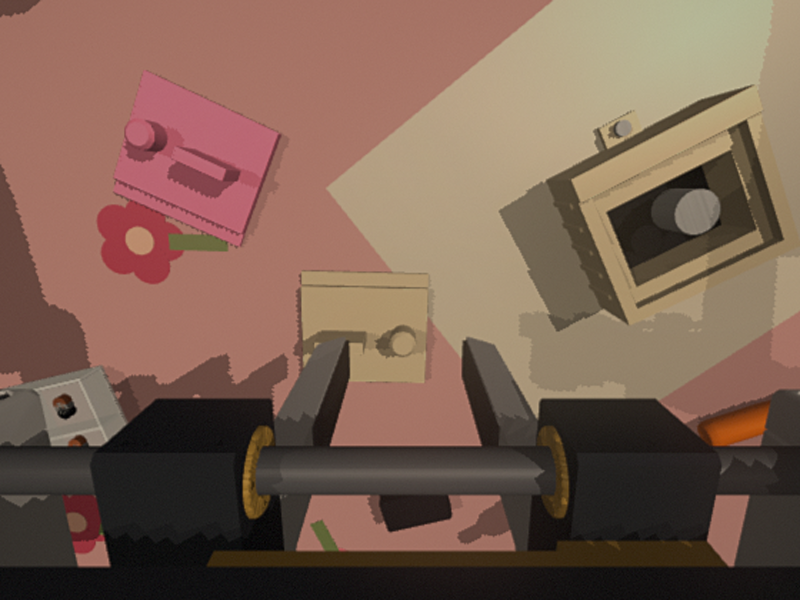

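Run:
```python
from h import *
s=snap('wrist')
g=cv2.cvtColor(s['image'],cv2.COLOR_RGB2GRAY)
p=np.float32([[301,271],[429,274],[427,288],[425,383],[302,288]])/1.4286
q=cv2.cornerSubPix(g,p.reshape(-1,1,2).copy(),(4,4),(-1,-1),(3,50,.01)).reshape(-1,2)
print(np.round(p,1).tolist(),np.round(q,1).tolist())
W=[onz(s,*a,z)[:2] for a,z in zip(q,(.004,.004,.01,.01,.01))]
print(np.round(W,4).tolist()); a=W[1]-W[0];print('tongue len',np.hypot(*a),'ang y',np.degrees(np.arctan2(a[1],a[0])))
a=W[2]-W[4];print(np.hypot(*a),np.degrees(np.arctan2(a[1],a[0])))
b=W[3]-W[1];print('side',np.hypot(*b),np.degrees(np.arctan2(b[1],b[0])))
print('spig',onz(s,403/1.4286,341/1.4286,.032))
# housing rim outer corners z?
for n,(u,v),z in(('lipL',(575,205),.0585),('lipR',(757,85),.0585),('farL',(628,324),.055),('farR',(797,240),.055)):
    c=cv2.cornerSubPix(g,np.float32([[[u/1.4286,v/1.4286]]]),(4,4),(-1,-1),(3,50,.01))[0,0]
    print(n,np.round(c*1.4286,0),np.round(onz(s,*c,z),4))
cv2.imwrite('pics/c2.png',np.hstack([cv2.resize(s['image'][180:280,200:310],(396,360),interpolation=cv2.INTER_CUBIC),cv2.resize(s['image'][50:240,360:560],(379,360),interpolation=cv2.INTER_CUBIC)])[:,:,::-1])
```

```text
[[210.6999969482422, 189.6999969482422], [300.29998779296875, 191.8000030517578], [298.8999938964844, 201.60000610351562], [297.5, 268.1000061035156], [211.39999389648438, 201.60000610351562]] [[210.3000030517578, 190.5], [299.6000061035156, 190.8000030517578], [300.29998779296875, 201.3000030517578], [296.79998779296875, 266.8999938964844], [210.3000030517578, 199.60000610351562]]
[[0.4526, -0.2778], [0.5094, -0.1832], [0.52, -0.1887], [0.5933, -0.2364], [0.4617, -0.2823]]
tongue len 0.11030266304479922 ang y 58.96453431846539
0.1102335206151254 58.06503878010419
side 0.09926132486802056 -32.34803385521208
spig [ 0.54344967 -0.22867783  0.032     ]
lipL [579. 202.] [ 0.5096 -0.0621  0.0585]
lipR [755.  83.] [0.4992 0.0723 0.0585]
farL [628. 324.] [ 0.6138 -0.0679  0.055 ]
farR [799. 241.] [0.6188 0.0659 0.055 ]
```

View pics/c2.png

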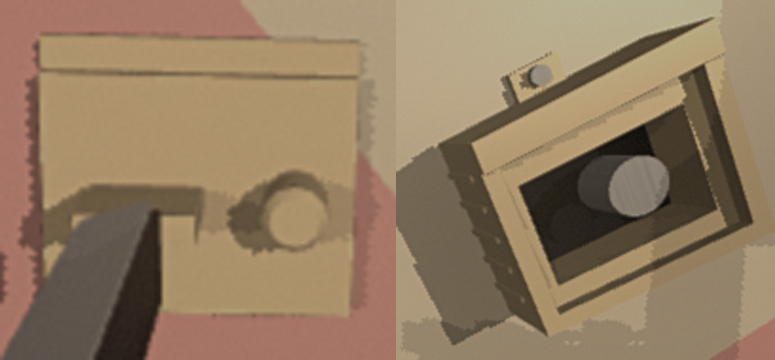

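```bash
cat >> h.py <<'E'
from scipy.optimize import least_squares
def fit(s,uv,P,x0,z0=0.):  # pose x,y,yaw of object with local points P
    def r(x):
        c,n=np.cos(x[2]),np.sin(x[2])
        return np.ravel([np.subtract(proj(s,[x[0]+c*p[0]-n*p[1],x[1]+n*p[0]+c*p[1],z0+p[2]]),q) for p,q in zip(P,uv)])
    o=least_squares(r,x0,loss='soft_l1');return o.x,r(o.x).reshape(-1,2)
def totool(o,d,dz=0):
    y=o['ee_rot'][2]; return np.round(np.array([d[0]*np.cos(y)+d[1]*np.sin(y),d[0]*np.sin(y)-d[1]*np.cos(y),-dz])/.05,3)
E
python3 - <<'E'
from h import *
s=snap('wrist');o=telemetry.get_obs()
k=np.array([3.6,3.6]);uv=np.array([[38,34],[360,41],[360,77],[350,316],[38,72],[297,217]])/k+[200,180]
P=[(-50,-55,4),(-50,55,4),(-38,55,10),(50,55,10),(-38,-55,10),(6,34,32)]
x,r=fit(s,uv,np.array(P)/1e3,[.523,-.256,-.55]);print(x,np.degrees(x[2]),r.round(1).tolist())
c,n=np.cos(x[2]),np.sin(x[2]);rib=x[:2]+[c*.006+n*.018,n*.006-c*.018]
print('rib',rib,totool(o,rib-o['tool_pos'][:2]),'yaw needed',x[2]+np.pi,'turn',-np.degrees(x[2]+np.pi-o['ee_rot'][2])/10)
# housing, crop 2 corners: lip top corners, far top corners
uv=np.array([[471,143],[714,17],[548,335],[523,185],[770-0,224]])
uv=(uv-[396,0])/[1.895,1.895]+[360,50]
P=[(-61.5,-67,13.5),(-61.5,67,13.5),(61.5,-67,10)]
x,r=fit(s,uv[:3],np.array(P)/1e3,[.56,0,0],.045);print('H',x,np.degrees(x[2]),r.round(1).tolist())
E
```

```text
[ 0.52327315 -0.25619055 -0.55730435] -31.931187114157485 [[0.4, -0.2], [0.0, -0.4], [-0.1, 0.2], [0.5, -0.2], [-0.4, -0.1], [-0.4, 1.0]]
rib [ 0.51884505 -0.27464026] [-1.159 -1.117  0.   ] yaw needed 2.584288304377359 turn 0.10593801595351995
H [ 0.55708765  0.00223762 -0.05601053] -3.209167194772151 [[-0.9, 0.1], [1.1, -0.7], [-0.1, 1.0]]
```

>>> apply_moves:
  moves:
    - [[-1.16, -1.12, 1.0, 0.1, 0.49], [-1.16, -1.12, 2.0, 0.1, 0.49], [-1.16, -1.12, 2.7, 0.1, 0.49], [-1.16, -1.12, 2.7, 0.1, 0.49], [-1.16, -1.12, 2.7, 0.1, 0.49], [-1.16, -1.12, 2.7, 0.1, 0.49]]

```text
time: 3.15
tool_pos: [0.5197, -0.2758, 0.2732]
ee_rot: [-3.142, 0.006, 2.585]
wrist_force: [0.3, 0.8, 0.7]
width: 0.048
finger_force: 0.0
```

Run:
```python
from h import *
s=snap('wrist');print(telemetry.get_obs()['tool_pos'],telemetry.get_obs()['ee_rot'])
im=cv2.resize(s['image'],(800,600),interpolation=cv2.INTER_CUBIC);cv2.imwrite('pics/w2b.png',im[:,:,::-1])
```

```text
[ 0.51958656 -0.27579021  0.27288665] [-3.14156409  0.00548135  2.58461583]
```

View pics/w2b.png

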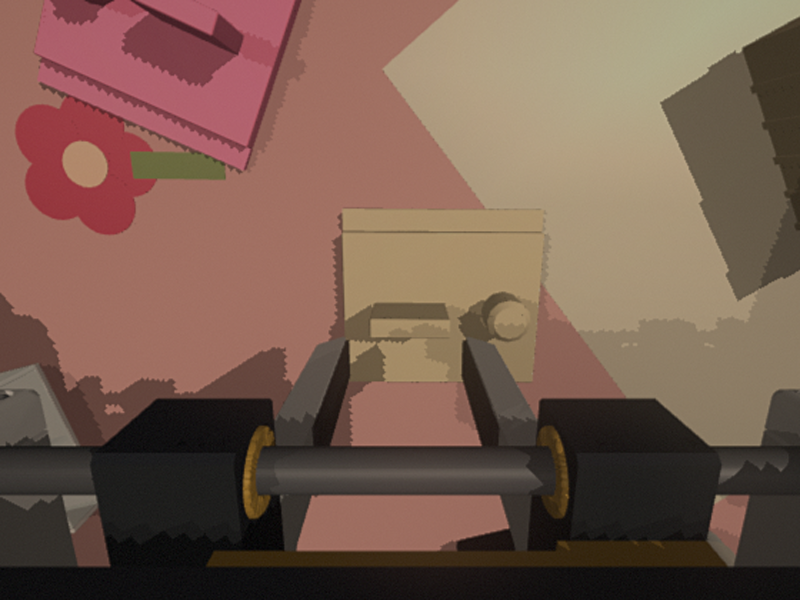

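Run:
```python
from h import *
s=snap('wrist');o=telemetry.get_obs()
uv=np.array([[342,210],[543,210],[343,233],[543,233],[533,382],[347,382],[370,319.5],[449,319.5],[450,338],[371,338],[512,319]])/1.4286
P=[(-50,-55,4),(-50,55,4),(-38,-55,10),(-38,55,10),(50,55,10),(50,-55,10),(1,-38,42),(1,2,42),(11,2,42),(11,-38,42),(6,34,32)]
x,r=fit(s,uv,np.array(P)/1e3,[.523,-.256,-.55]);print(x,np.degrees(x[2]),r.round(1).tolist())
c,n=np.cos(x[2]),np.sin(x[2]);rib=x[:2]+[c*.006+n*.018,n*.006-c*.018]
print('rib',rib,totool(o,rib-o['tool_pos'][:2],.216-o['tool_pos'][2]),'turn',-np.degrees(x[2]+np.pi-o['ee_rot'][2])/10)
```

```text
[ 0.52312678 -0.25641984 -0.55469269] -31.781550303527055 [[-0.2, -0.6], [0.5, -0.9], [-1.4, -0.4], [1.6, -0.6], [0.4, 0.2], [-0.2, 0.4], [-0.3, 0.0], [1.3, -0.1], [0.3, 0.4], [-0.7, 0.5], [-0.8, 2.6]]
rib [ 0.51874688 -0.27488105] [0.021 0.008 1.128] turn -0.013813787401581967
```

>>> apply_moves:
  moves:
    - [[0.02, 0.01, 0.5, 0, 0.49], [0.02, 0.01, 1.0, 0, 0.49], [0.02, 0.01, 1.13, 0, 0.49], [0.02, 0.01, 1.13, 0, 0.49], [0.02, 0.01, 1.13, 0, 1], [0.02, 0.01, 1.13, 0, 1], [0.02, 0.01, 1.13, 0, 1], [0.02, 0.01, 1.13, 0, 1]]

```text
time: 4.25
tool_pos: [0.5188, -0.2751, 0.2147]
ee_rot: [3.141, 0.003, 2.584]
wrist_force: [-0.3, 0.7, 5.1]
width: 0.0397
finger_force: 30.0
```

>>> apply_moves:
  moves:
    - [[0, 0, -0.4, 0, 1], [0, 0, -1.2, 0, 1], [0, 0, -2.2, 0, 1], [0.36, 2.0, -3.3, -0.7, 1], [0.36, 2.0, -3.3, -1.5, 1], [0.36, 2.0, -3.3, -2.3, 1], [0.36, 2.0, -3.3, -2.87, 1], [0.36, 2.0, -3.3, -2.87, 1], [0.36, 2.0, -3.3, -2.87, 1], [0.36, 2.0, -3.3, -2.87, 1]]

```text
time: 5.5
tool_pos: [0.5559, -0.1808, 0.3778]
ee_rot: [3.141, -0.001, 3.084]
wrist_force: [-0.3, -0.9, -1.8]
width: 0.04
finger_force: 30.0
```

Run:
```python
from h import *
s=snap('wrist');print(telemetry.get_obs())
im=cv2.resize(s['image'],(800,600),interpolation=cv2.INTER_CUBIC);cv2.imwrite('pics/w3b.png',im[:,:,::-1])
```

```text
{'time': 5.55, 'joint_positions': array([-4.11384762e-01,  1.70671797e-01,  1.33058700e+00,  5.59309692e-05,
        1.64079111e+00, -1.92444002e+00]), 'qvel': array([ 0.00055857, -0.00189424, -0.00099073,  0.00022247,  0.00071245,
       -0.00382135]), 'joint_torque': array([ 2.12346925e-02, -3.80917275e+01, -3.06969595e+01, -1.96767482e-02,
        7.93070183e-02,  5.32589664e-03]), 'tool_pos': array([ 0.55587725, -0.180756  ,  0.37791167]), 'ee_rot': array([ 3.14138196e+00, -4.09633213e-04,  3.08385553e+00]), 'wrist_force': array([ 1.02035315,  0.08949214, -1.07359158]), 'wrist_torque': array([ 0.03954818, -0.05206934,  0.08499058]), 'finger_force': 29.999619126319885, 'width': 0.03983190931650476}
```

View pics/w3b.png

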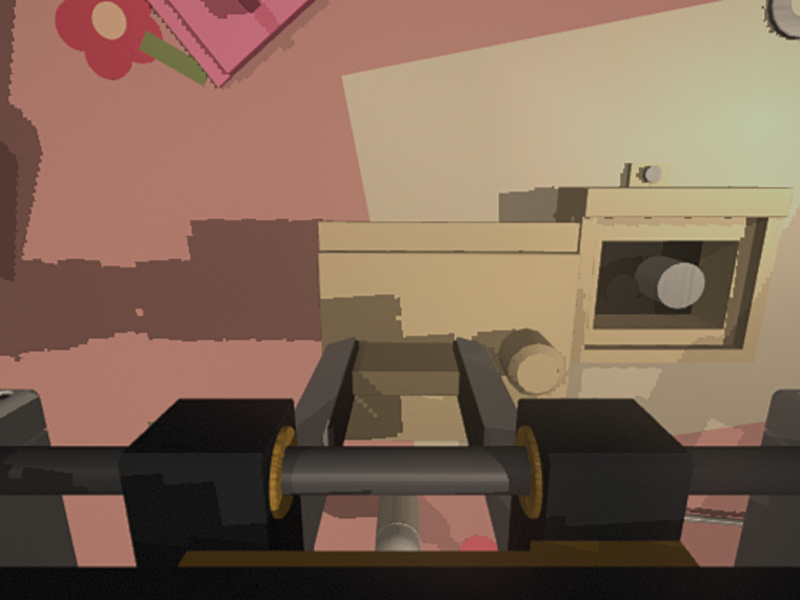

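Run:
```python
from h import *
s=snap('wrist');o=telemetry.get_obs()
uv=np.array([[588,188],[792,190],[584,217],[785,220],[752,362]])/1.4286
P=[(-61.5,-67,13.5),(-61.5,67,13.5),(-42.5,-67,13.5),(-42.5,67,13.5),(61.5,67,10)]
x,r=fit(s,uv,np.array(P)/1e3,[.557,0,-.05],.045);print('H',x,np.degrees(x[2]),r.round(1).tolist())
uv=np.array([[319,222],[578,224],[320,252],[579,254],[538,370]])/1.4286
P=np.array([(-50,-55,4),(-50,55,4),(-38,-55,10),(-38,55,10),(6,34,32)])/1e3
t=o['tool_pos']
def W(v,p):
    x,y,yaw,pit,z=v; q=np.array(p)-[.006,-.018,.034]
    from scipy.spatial.transform import Rotation as Ro
    return Ro.from_euler('xyz',[0,pit,yaw]).apply(q)+[x,y,z]
f=lambda v:np.r_[np.ravel([np.subtract(proj(s,W(v,p)),q) for p,q in zip(P,uv)]),(v[4]-t[2]+.182)/.0015,(v[0]-t[0])/.002]
so=least_squares(f,[t[0],t[1],-.056,0,t[2]-.18]);print(so.x,np.degrees(so.x[2:4]),so.fun.round(1),t)
```

```text
H [ 0.55797971  0.00192562 -0.06495765] -3.721798918139945 [[-0.9, -0.1], [0.8, -0.3], [-0.3, 0.4], [1.2, -0.6], [-0.6, 1.4]]
[ 0.55385947 -0.18193812 -0.06259795 -0.02884099  0.19543256] [-3.58659819 -1.65246728] [ 1.   0.2 -0.6 -0.2 -0.8 -0.   0.6 -0.4 -0.2  0.7 -0.4 -1. ] [ 0.55588442 -0.18072475  0.37804254]
```

>>> apply_moves:
  moves:
    - [[-0.1, 1.2, 0.0, 0, 1], [-0.23, 2.4, 0.2, 0, 1], [-0.23, 3.31, 0.6, 0, 1], [-0.23, 3.31, 1.2, 0, 1], [-0.23, 3.31, 1.7, 0, 1], [-0.23, 3.31, 1.9, 0, 1], [-0.23, 3.31, 1.96, 0, 1], [-0.23, 3.31, 1.96, 0, 1], [-0.23, 3.31, 1.96, 0, 1]]

```text
time: 6.72
tool_pos: [0.5772, -0.0162, 0.2815]
ee_rot: [-3.142, 0.002, 3.084]
wrist_force: [-0.1, 0.4, -1.7]
width: 0.0397
finger_force: 30.0
```

Run:
```python
from h import *
s=snap('wrist');w=snap('scene')
print(telemetry.get_obs()['wrist_force'])
im=cv2.resize(s['image'][100:330,100:500],(800,460),interpolation=cv2.INTER_CUBIC);cv2.imwrite('pics/w4b.png',im[:,:,::-1])
```

```text
[-0.24526157 -0.06237249 -1.3300429 ]
```

View pics/w4b.png

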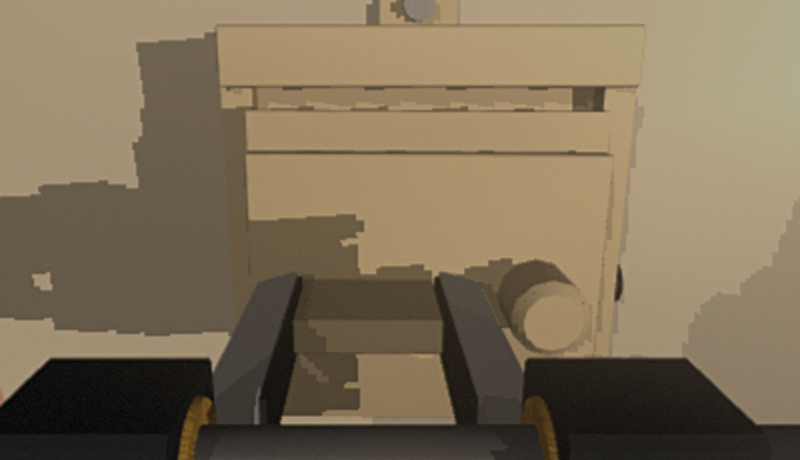

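Run:
```python
from h import *
s=snap('wrist');o=telemetry.get_obs()
g=lambda u,v:(u/2+100,v/2+100)
x,r=fit(s,[g(217,25),g(645,25),g(220,87),g(642,87)],np.array([(-61.5,-67,13.5),(-61.5,67,13.5),(-42.5,-67,13.5),(-42.5,67,13.5)])/1e3,[.558,0,-.06],.045)
print('H',x,np.degrees(x[2]),r.round(1).tolist())
for th in (0,.03,.06):
    zb=o['tool_pos'][2]-.2147
    xc,rc=fit(s,[g(246,111),g(610,111),g(246,153),g(610,153)],np.array([(-50,-55,4-th*56),(-50,55,4-th*56),(-38,-55,10-th*44),(-38,55,10-th*44)])/1e3,[.57,0,-.06],zb)
    c,n=np.cos(x[2]),np.sin(x[2]);d=xc[:2]-x[:2]
    print(th,xc,np.degrees(xc[2]),rc.round(1).tolist(),'offset in housing axes mm',1e3*np.array([c*d[0]+n*d[1],-n*d[0]+c*d[1]]))
```

```text
H [ 0.5571722   0.00336003 -0.05639751] -3.2313394435637757 [[-0.9, -0.1], [2.2, -0.1], [-0.6, 0.2], [0.3, 0.2]]
0 [ 0.57079812  0.00074842 -0.0566038 ] -3.243158871494513 [[-0.5, -0.1], [0.4, -0.1], [-1.4, 0.2], [2.2, 0.3]] offset in housing axes mm [13.75146722 -1.83939993]
0.03 [ 0.57095972  0.00086174 -0.05655777] -3.2405213649389455 [[0.2, -0.1], [-0.5, -0.1], [-0.8, 0.1], [1.6, 0.2]] offset in housing axes mm [13.90642329 -1.7171476 ]
0.06 [ 0.57111988  0.00086251 -0.05647729] -3.2359105694326558 [[0.7, -0.1], [-1.5, -0.1], [-0.4, 0.1], [0.7, 0.1]] offset in housing axes mm [14.06628513 -1.70735266]
```

>>> apply_moves:
  moves:
    - [[0, 0.03, 0.1, 0, 1], [0, 0.03, 0.2, 0, 1], [0, 0.03, 0.25, 0, 1], [0, 0.03, 0.3, 0, 1], [0, 0.03, 0.3, 0, 1], [0, 0.03, 0.3, 0, 1]]

```text
time: 7.62
tool_pos: [0.5764, -0.0143, 0.2686]
ee_rot: [3.142, 0.0, 3.085]
wrist_force: [-7.3, 1.6, 13.4]
width: 0.0396
finger_force: 30.0
```

Run:
```python
from h import *
s=snap('wrist');o=telemetry.get_obs();print(o['tool_pos'],o['wrist_force'],o['wrist_torque'])
im=cv2.resize(s['image'][100:330,100:500],(800,460),interpolation=cv2.INTER_CUBIC);cv2.imwrite('pics/w5b.png',im[:,:,::-1])
```

```text
[ 0.57644512 -0.01428818  0.26861788] [-8.07876045 -0.12981845 14.01609245] [ 0.24343182  1.26219409 -0.02056668]
```

View pics/w5b.png

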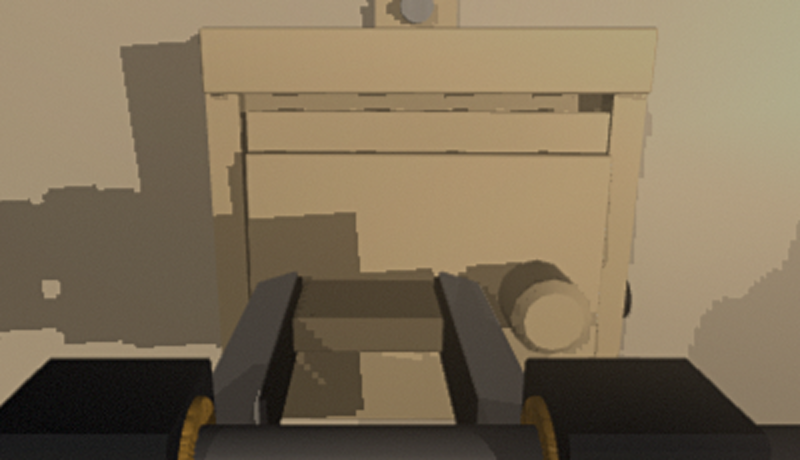

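>>> apply_moves:
  moves:
    - [[0, 0, 0.03, 0, 1], [0, 0, 0.06, 0, 1], [0, 0, 0.06, 0, 1], [0, 0, 0.06, 0, 1]]

```text
time: 8.18
tool_pos: [0.5763, -0.0143, 0.266]
ee_rot: [-3.142, 0.0, 3.085]
wrist_force: [-9.8, 1.0, 15.3]
width: 0.0393
finger_force: 30.0
```

```bash
cat >> h.py <<'E'
def shift(a,b,box):  # px shift of patch a->b
    x0,y0,x1,y1=box
    return cv2.phaseCorrelate(np.float64(cv2.cvtColor(a,7)[y0:y1,x0:x1]),np.float64(cv2.cvtColor(b,7)[y0:y1,x0:x1]))
E
python3 - <<'E'
from h import *
s=snap('wrist');o=telemetry.get_obs();print(o['tool_pos'],o['wrist_force'],o['wrist_torque'])
im=cv2.resize(s['image'][100:330,100:500],(800,460),interpolation=cv2.INTER_CUBIC);cv2.imwrite('pics/w6b.png',im[:,:,::-1])
a=cv2.imread('pics/w5b.png')[:,:,::-1]
g=lambda i:np.diff(cv2.cvtColor(np.ascontiguousarray(i),7)[:,380:420].mean(1))
for i in (cv2.imread('pics/w4b.png')[:,:,::-1],a,im):
    d=g(i); print([(int(k),round(float(d[k]),1)) for k in np.argsort(-abs(d))[:300:1] if abs(d[k])>4 and 15<k<300][:14])
E
```

```text
[ 0.57633204 -0.0143116   0.26596488] [-9.57685708  0.76359471 14.55622894] [ 0.18251203  1.3925684  -0.03255413]
[(153, 26.3), (150, -24.3), (85, -23.6), (154, 22.6), (84, -22.4), (149, -19.8), (265, -18.0), (87, 17.8), (111, 17.7), (151, -15.8), (109, -15.6), (88, 15.5), (266, -15.3), (264, -14.9)]
[(151, -25.0), (150, -22.0), (153, 21.6), (154, 21.3), (111, 20.9), (91, -20.2), (269, -17.2), (270, -17.1), (90, -15.7), (112, 15.2), (268, -12.0), (109, -11.3), (279, -10.0), (108, -9.7)]
[(92, -19.7), (153, 18.4), (154, 17.4), (149, -17.2), (270, -17.0), (111, 15.8), (95, 15.7), (150, -15.0), (93, -14.5), (271, -14.4), (91, -14.4), (148, -13.6), (96, 11.9), (272, -11.8)]
```

```bash
cat > e.py <<'E'
from h import *
def edges(im,r0,r1,lo,hi):
    d=np.diff(cv2.cvtColor(np.ascontiguousarray(im),7).astype(float)[r0:r1].mean(0)); 
    return sorted([(int(k),round(float(d[k]),1)) for k in range(lo,hi) if abs(d[k])>3 and abs(d[k])==abs(d[max(0,k-3):k+4]).max()])
E
python3 - <<'E'
from e import *
for n in '456':
    i=cv2.imread(f'pics/w{n}b.png')[:,:,::-1]
    print(n,'tongue',edges(i,118,145,225,265),edges(i,118,145,595,630),'body',edges(i,160,200,225,265),edges(i,160,200,595,630),'rib',edges(i,325,345,430,460), edges(i,285,310,430,460))
    v=np.diff(cv2.cvtColor(np.ascontiguousarray(i),7).astype(float)[:,340:430].mean(1));print([(k,round(float(v[k]),1)) for k in range(270,400) if abs(v[k])>5 and abs(v[k])==abs(v[k-2:k+3]).max()])
    g=cv2.cvtColor(np.ascontiguousarray(i),7).astype(float)[:,540:560].mean(1);v=np.diff(g);print('spig',[(k,round(float(v[k]),1)) for k in range(250,360) if abs(v[k])>4 and abs(v[k])==abs(v[k-2:k+3]).max()])
E
```

```text
4 tongue [(245, 17.6)] [] body [(246, 18.7)] [(609, -4.9), (613, 6.9), (629, 5.0)] rib [(442, -17.1), (456, 6.6)] [(436, -6.4), (444, 5.6)]
[(279, -6.9), (319, 9.3), (353, 17.4)]
spig [(262, -13.3), (281, 12.5), (296, 5.2), (349, -12.1), (353, 10.2), (357, -25.8)]
5 tongue [(240, -26.8), (246, 27.6)] [(607, -24.8), (611, 17.6)] body [(228, -12.2), (246, 27.6)] [(607, -3.5)] rib [(442, -16.8), (456, 6.8)] [(436, -5.4), (446, 5.7)]
[(270, -11.0), (279, -9.0), (317, 9.0), (351, 19.1)]
spig [(262, -14.4), (280, 14.2), (294, 5.3), (348, -12.6), (353, 13.2), (357, -28.0)]
6 tongue [(237, -15.9), (247, 26.9)] [(599, -4.3), (605, -27.6), (613, 26.4)] body [(240, -19.9), (247, 28.4)] [(607, -8.8), (611, 5.7)] rib [(442, -16.5), (456, 6.9)] [(438, -4.3), (446, 5.6)]
[(270, -10.8), (279, -7.9), (310, 7.6), (346, 11.9)]
spig [(260, -15.0), (276, 13.2), (290, 6.2), (344, -10.8), (351, 12.4), (357, -28.6)]
```

Run:
```python
from h import *
s=snap('wrist');o=telemetry.get_obs()
for r in(90,92,94): print(r,onz(s,300,r/2+100,.0585)[:2])
for z in(.048,.05,.052):
    a=onz(s,247/2+100,110/2+100,z);b=onz(s,605/2+100,110/2+100,z);print(z,(a+b)[:2]/2,np.hypot(*(a-b)[:2]))
```

```text
90 [ 0.51299817 -0.00288022]
92 [ 0.51357328 -0.00290495]
94 [ 0.51414928 -0.00292972]
0.048 [0.52015477 0.00544534] 0.11163776364726709
0.05 [0.51997658 0.00527106] 0.11051012191051761
0.052 [0.51979839 0.00509679] 0.10938248017376817
```

>>> apply_moves:
  moves:
    - [[0.0, 0, -0.01, 0, 1], [0.05, 0, -0.01, 0, 1], [0.1, 0, -0.01, 0, 1], [0.15, 0, -0.01, 0, 1], [0.2, 0, -0.01, 0, 1], [0.2, 0, -0.01, 0, 1]]

```text
time: 9.02
tool_pos: [0.5683, -0.014, 0.2652]
ee_rot: [-3.141, 0.008, 3.085]
wrist_force: [2.5, 0.1, 6.0]
width: 0.04
finger_force: 30.0
```

Run:
```python
from e import *
s=snap('wrist');o=telemetry.get_obs();print(o['tool_pos'],o['wrist_force'],o['wrist_torque'])
im=cv2.resize(s['image'][100:330,100:500],(800,460),interpolation=cv2.INTER_CUBIC);cv2.imwrite('pics/w7b.png',im[:,:,::-1])
print('body',edges(im,160,200,225,265),edges(im,160,200,595,630))
v=np.diff(cv2.cvtColor(np.ascontiguousarray(im),7).astype(float)[:,380:420].mean(1));print([(k,round(float(v[k]),1)) for k in range(15,400) if abs(v[k])>5 and abs(v[k])==abs(v[k-2:k+3]).max()])
```

```text
[ 0.56829949 -0.01404344  0.26517358] [2.41676721 0.1573114  5.85829451] [-0.00414213 -0.82492444 -0.07029964]
body [(240, -24.8), (247, 29.4)] [(607, -21.7)]
[(41, 5.0), (49, -18.7), (52, 14.2), (115, -18.4), (150, -22.7), (153, 23.8), (266, -17.4), (279, -9.1), (311, 9.6), (346, 18.3)]
```

>>> apply_moves:
  moves:
    - [[0.04, 0, 0, 0, 1], [0.08, 0, 0, 0, 1], [0.1, 0, 0, 0, 1], [0.1, 0, 0, 0, 1]]

```text
time: 9.57
tool_pos: [0.562, -0.0136, 0.2626]
ee_rot: [-3.142, 0.0, 3.085]
wrist_force: [2.7, 0.1, 3.1]
width: 0.0398
finger_force: 30.0
```

```bash
cat > l.py <<'E'
from e import *
s=snap('wrist');o=telemetry.get_obs();print(o['tool_pos'],o['ee_rot'],o['wrist_force'],o['wrist_torque'])
im=cv2.resize(s['image'][100:330,100:500],(800,460),interpolation=cv2.INTER_CUBIC);cv2.imwrite('pics/last.png',im[:,:,::-1])
print('body',edges(im,160,200,225,265),edges(im,160,200,595,630))
v=np.diff(cv2.cvtColor(np.ascontiguousarray(im),7).astype(float)[:,380:420].mean(1));print([(k,round(float(v[k]),1)) for k in range(15,400) if abs(v[k])>5 and abs(v[k])==abs(v[k-2:k+3]).max()])
E
python3 l.py
```

```text
[ 0.56202703 -0.01361236  0.26261018] [-3.14153222e+00  2.16497194e-04  3.08506495e+00] [2.77878097 0.03426581 3.12219077] [-0.06597886 -0.33254748  0.04473891]
body [(240, -20.0), (246, 26.9)] [(608, -26.1), (614, 22.3)]
[(31, -7.5), (63, 6.9), (73, -20.9), (80, 22.2), (142, -14.4), (145, 10.9), (149, -23.2), (152, 20.4), (266, -17.6), (278, -7.8), (311, 10.2), (347, 16.4)]
```

>>> apply_moves:
  moves:
    - [[-0.01, 0, 0.02, 0, 1], [-0.02, 0, 0.03, 0, 1], [-0.04, 0, 0.05, 0, 1], [-0.04, 0, 0.06, 0, 1], [-0.04, 0, 0.06, 0, 1]]

```text
time: 10.25
tool_pos: [0.5638, -0.0137, 0.2601]
ee_rot: [3.142, -0.001, 3.085]
wrist_force: [0.3, -0.6, 6.1]
width: 0.0398
finger_force: 30.0
```

```bash
python3 l.py
```

```text
[ 0.56378973 -0.01371723  0.26008059] [ 3.14152904e+00 -1.03535423e-03  3.08466344e+00] [ 0.76478443 -0.12311168  6.10200246] [ 0.09697763  0.15865176 -0.01273476]
body [(238, -20.8), (245, 23.9)] [(610, -24.4), (616, 22.4)]
[(26, -7.6), (49, 5.2), (59, 5.8), (69, -28.5), (73, 28.0), (138, -15.1), (141, 10.0), (146, -19.4), (149, 27.1), (268, -16.6), (276, -7.9), (313, 8.8), (347, 23.5)]
```

>>> apply_moves:
  moves:
    - [[0, 0, 0.03, 0, 1], [0, 0, 0.05, 0, 1], [0, 0, 0.05, 0, 1], [0, 0, 0.05, 0, 1]]

```text
time: 10.8
tool_pos: [0.5642, -0.0137, 0.2585]
ee_rot: [3.142, 0.001, 3.085]
wrist_force: [1.4, -0.2, 8.1]
width: 0.0396
finger_force: 30.0
```

```bash
python3 l.py
```

```text
[ 0.56418349 -0.01373934  0.25852291] [3.14156907e+00 1.19303248e-03 3.08468823e+00] [2.11494322 0.92530991 7.19422315] [ 0.05448194  0.12951915 -0.0135348 ]
body [(236, -21.4), (244, 22.8)] [(612, -21.9), (618, 21.6)]
[(23, -10.4), (57, 7.6), (66, -23.0), (72, 22.9), (136, -14.2), (144, -18.0), (148, 20.2), (265, -13.3), (274, -13.0), (315, 7.1), (349, 24.2), (354, -5.2)]
```

>>> apply_moves:
  moves:
    - [[0, 0, 0.03, 0, 1], [0, 0, 0.05, 0, 1], [0, 0, 0.05, 0, 1], [0, 0, 0.05, 0, 1]]

```text
time: 11.35
tool_pos: [0.5641, -0.0137, 0.2585]
ee_rot: [-3.141, 0.002, 3.085]
wrist_force: [-2.6, 0.1, 17.2]
width: 0.0401
finger_force: 30.0
```

```bash
python3 l.py
```

```text
[ 0.56407524 -0.01370348  0.25850374] [-3.14147346e+00  1.97716585e-03  3.08475323e+00] [-3.13898565  0.59383705 16.6359144 ] [ 0.15263422  0.95000312 -0.00836365]
body [(236, -21.3), (244, 22.7)] [(612, -23.2), (618, 21.1)]
[(23, -8.1), (57, 7.2), (66, -22.5), (72, 22.0), (136, -14.8), (139, 9.7), (144, -18.3), (147, 21.8), (265, -11.2), (274, -14.4), (315, 7.3), (349, 24.7), (354, -5.5)]
```

>>> apply_moves:
  moves:
    - [[0, 0, -0.03, 0, 0.49], [0, 0, -0.03, 0, 0.49], [0, 0, -0.03, 0, 0.49], [0, 0, -0.4, 0, 0.49], [0, 0, -1.2, 0, 0.49], [-0.5, 0, -2.2, 0, 0.49], [-0.5, 0, -2.6, 0, 0.0], [-0.5, 0, -2.6, 0, 0], [-0.5, 0, -2.6, 0, 0]]

```text
time: 12.52
tool_pos: [0.5886, -0.0151, 0.3837]
ee_rot: [3.141, -0.002, 3.085]
wrist_force: [-0.1, -0.2, -0.4]
width: 0.0745
finger_force: 0.0
```

Run:
```python
from h import *
s=snap('wrist');o=telemetry.get_obs();print(o['tool_pos'],o['ee_rot'],o['wrist_force'])
a=cv2.resize(s['image'][60:280,180:460],(560,440),interpolation=cv2.INTER_CUBIC)
w=snap('scene');b=cv2.resize(w['image'][160:250,235:325],(240,240),interpolation=cv2.INTER_CUBIC)
m=np.zeros((440,800,3),np.uint8);m[:,:560]=a;m[:240,560:]=b
cv2.imwrite('pics/home.png',m[:,:,::-1])
```

```text
[ 0.58848485 -0.01509437  0.38311155] [ 3.14134368e+00 -2.90499520e-03  3.08479341e+00] [-0.26764466 -0.14280548 -0.35740735]
```

View pics/home.png

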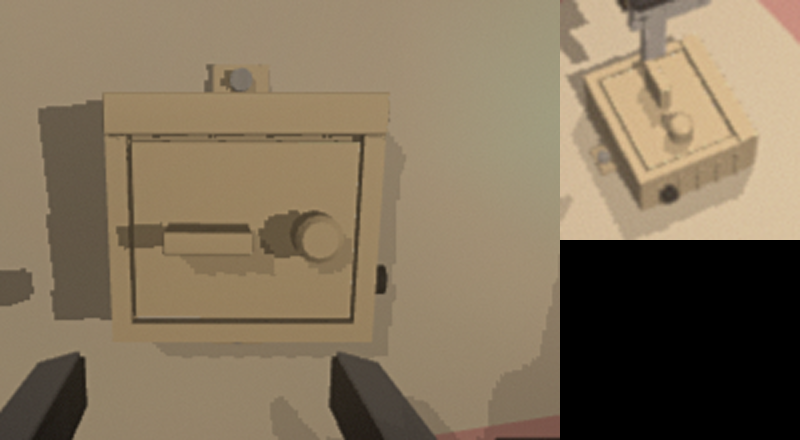

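>>> apply_moves:
  moves:
    - [[1.9, 6.2, -0.3, 9, 0], [1.9, 6.2, -0.3, 9, 0], [1.9, 6.2, -0.3, 9, 0], [1.9, 6.2, -0.3, 9, 0], [1.9, 6.2, -0.3, 9, 0], [1.9, 6.2, -0.3, 9, 0], [1.9, 6.2, -0.3, 9, 0], [1.9, 6.2, -0.3, 9, 0], [1.9, 6.2, -0.3, 9, 0], [1.9, 6.2, -0.3, 9, 0]]

```text
time: 13.88
tool_pos: [0.5114, 0.2997, 0.3983]
ee_rot: [-3.139, 0.001, 1.516]
wrist_force: [0.7, 0.5, -0.2]
width: 0.0938
finger_force: 0.0
```

Run:
```python
from h import *
s=snap('wrist');o=telemetry.get_obs();print(o['tool_pos'],o['ee_rot'],o['qvel'].max())
hsv=cv2.cvtColor(s['image'],cv2.COLOR_RGB2HSV)
u,v=proj(s,[.511,.315,.03]);print('expected',u,v)
for du,dv in((0,0),(30,0),(-30,0),(0,-30),(8,8)): print(hsv[int(v+dv),int(u+du)])
m=cv2.inRange(hsv,(12,30,60),(32,255,255));cv2.imwrite('pics/m.png',m)
n,l,st,ce=cv2.connectedComponentsWithStats(m)
for i in range(1,n):
    if st[i,4]>150: print(st[i],ce[i],np.round(onz(s,*ce[i],.03),3))
```

```text
[0.51148301 0.29969029 0.39849923] [-3.13965686e+00  9.27820122e-04  1.51632442e+00] 0.0020552801200104808
expected 284.4532364195451 178.2897714780592
[ 17  94 190]
[  7  99 183]
[  7  99 182]
[  6  99 159]
[  6  98 174]
[ 188    0  106   47 3405] [236.39148311  17.24787078] [0.472 0.478 0.03 ]
[ 482    0   78   41 2504] [520.63857827  16.60702875] [0.752 0.463 0.03 ]
[262 155  33  38 967] [278.11995863 173.30299897] [0.504 0.321 0.03 ]
[110 187  38  33 852] [126.08450704 202.14201878] [0.329 0.297 0.03 ]
[411 190  29  21 228] [424.21929825 199.72368421] [0.668 0.282 0.03 ]
[ 119  236   84   76 1821] [160.78198792 278.90499725] [0.354 0.2   0.03 ]
[ 365  236   85   77 2922] [410.67316906 273.11670089] [0.657 0.191 0.03 ]
[   67   255   434   108 19821] [300.75167751 312.47328591] [0.522 0.145 0.03 ]
[509 263  23  16 154] [520.58441558 272.19480519] [0.789 0.186 0.03 ]
[  0 273  25  19 281] [  9.39857651 279.4519573 ] [0.169 0.209 0.03 ]
[118 347  39  49 756] [133.06878307 363.58068783] [0.299 0.08  0.03 ]
[  192   346   368    51 13990] [343.79428163 372.70185847] [0.576 0.051 0.03 ]
```

```bash
cat > cap.py <<'E'
from h import *
A=np.linspace(0,2*np.pi,73)
def circ(x,y,z,r): return np.c_[x+r*np.cos(A),y+r*np.sin(A),0*A+z]
def sil(s,x,y,z0=0):
    P=np.vstack([circ(x,y,z0,.02),circ(x,y,z0+.004,.02),circ(x,y,z0+.048,.016)])
    q=np.array([proj(s,p) for p in P]);return np.r_[q.min(0),q.max(0)]
def find(s,x0):
    hsv=cv2.cvtColor(s['image'],cv2.COLOR_RGB2HSV);m=cv2.inRange(hsv,(12,30,60),(32,255,255))
    n,l,st,ce=cv2.connectedComponentsWithStats(m)
    e=np.array(proj(s,[*x0,.03]));i=l[int(e[1]),int(e[0])]
    b=np.array([st[i,0]-.5,st[i,1]-.5,st[i,0]+st[i,2]-.5,st[i,1]+st[i,3]-.5])
    o=least_squares(lambda v:sil(s,*v)-b,x0);return o.x,o.fun.round(1),st[i]
E
python3 - <<'E'
from cap import *
s=snap('wrist');o=telemetry.get_obs();x,r,b=find(s,[.511,.315]);print(x,r,b)
print(totool(o,x-o['tool_pos'][:2]))
E
```

```text
[0.50367662 0.31904059] [-0.2  0.1  0.2 -0.1] [262 155  33  38 965]
[ 0.378 -0.178  0.   ]
```

>>> apply_moves:
  moves:
    - [[0.38, -0.18, 0.8, 0, 0], [0.38, -0.18, 1.5, 0, 0], [0.38, -0.18, 1.97, 0, 0], [0.38, -0.18, 1.97, 0, 0], [0.38, -0.18, 1.97, 0, 0], [0.38, -0.18, 1.97, 0, 0]]

```text
time: 14.72
tool_pos: [0.5042, 0.3194, 0.3031]
ee_rot: [3.139, -0.002, 1.514]
wrist_force: [-0.2, 0.2, 0.2]
width: 0.0938
finger_force: 0.0
```

Run:
```python
from cap import *
s=snap('wrist');o=telemetry.get_obs();x,r,b=find(s,[.5037,.319]);print(x,r,b,o['tool_pos'],o['ee_rot'])
print(totool(o,x-o['tool_pos'][:2],.21-o['tool_pos'][2]))
```

```text
[0.50403996 0.31858046] [-0.3 -0.3  0.3  0.2] [ 263  187   43   55 1890] [0.50410544 0.31935304 0.30300676] [ 3.13890283e+00 -1.65859808e-03  1.51415705e+00]
[-0.016 -0.     1.86 ]
```

>>> apply_moves:
  moves:
    - [[-0.02, 0, 0.8, 0, 0], [-0.02, 0, 1.5, 0, 0], [-0.02, 0, 1.84, 0, 0], [-0.02, 0, 1.84, 0, 0], [-0.02, 0, 1.84, 0, 1], [-0.02, 0, 1.84, 0, 1], [-0.02, 0, 1.84, 0, 1], [-0.02, 0, 1.84, 0, 1], [-0.02, 0, 1.84, 0, 1]]

```text
time: 15.9
tool_pos: [0.5037, 0.3183, 0.2093]
ee_rot: [3.141, -0.0, 1.514]
wrist_force: [-0.5, -0.6, -0.7]
width: 0.0476
finger_force: 0.0
```

Run:
```python
from cap import *
s=snap('wrist','g.png');o=telemetry.get_obs();print(o['tool_pos'],o['ee_rot'],o['width'],o['finger_force'],o['wrist_force'])
```

```text
[0.50366837 0.31824762 0.20921418] [-3.14158949e+00 -1.04124646e-04  1.51403281e+00] 0.0434343359244288 0.0 [0.82269801 0.1667178  0.36612774]
```

>>> apply_moves:
  moves:
    - [[0, 0, 0, 0, 1], [0, 0, 0, 0, 1], [0, 0, 0, 0, 1], [0, 0, -0.3, 0, 1], [0, 0, -1.0, 0, 1], [0, 0, -1.8, 0, 1], [0, 0, -2.6, 0, 1], [0, 0, -2.6, 0, 1], [0, 0, -2.6, 0, 1]]

```text
time: 17.08
tool_pos: [0.5034, 0.3181, 0.3386]
ee_rot: [-3.141, 0.0, 1.514]
wrist_force: [1.1, 0.8, -1.0]
width: 0.0322
finger_force: 30.0
```

Run:
```python
from cap import *
from scipy.spatial.transform import Rotation as Ro
s=snap('wrist','g2.png');o=telemetry.get_obs();print(o['tool_pos'],o['ee_rot'],o['width'],o['finger_force'],o['wrist_force'])
T=lambda p,e:(Ro.from_euler('xyz',e).as_matrix(),np.array(p))
Rt,pt=T(o['tool_pos'],o['ee_rot']);R=np.array(s['R']);t=np.array(s['t'])
Rc=R@Rt;tc=R@pt+t   # cam = Rc*tool + tc
Rh,ph=T([.58848485,-.01509437,.38311155],[3.14134368,-.00290499520,3.08479341])
h=dict(s);h['R']=Rc@Rh.T;h['t']=tc-h['R']@ph
g=lambda u,v:(u/2+180,v/2+60)
uv=[g(164,233),g(252,233),g(252,254.5),g(164,254.5),g(321,238)]
P=np.array([(1,-38,42),(1,2,42),(11,2,42),(11,-38,42),(6,34,32)])/1e3
x,r=fit(h,uv,P,[.557,.003,-.057],.045);print('cover',x,np.degrees(x[2]),r.round(1).tolist())
c,n=np.cos(x[2]),np.sin(x[2]);print('spigot',x[0]+c*.006-n*.034,x[1]+n*.006+c*.034, 'direct',onz(h,*g(321,238),.077))
uv=[g(103,93),g(390,93),g(104,134),g(388,134),g(376,342),g(114,342)]
P=np.array([(-61.5,-67,13.5),(-61.5,67,13.5),(-42.5,-67,13.5),(-42.5,67,13.5),(61.5,67,10),(61.5,-67,10)])/1e3
x,r=fit(h,uv,P,[.557,.003,-.057],.045);print('housing',x,np.degrees(x[2]),r.round(1).tolist())
hsv=cv2.cvtColor(s['image'],cv2.COLOR_RGB2HSV);m=cv2.inRange(hsv,(12,30,60),(32,255,255))
n,l,st,ce=cv2.connectedComponentsWithStats(m)
print([(st[i].tolist()) for i in range(1,n) if st[i,4]>300], proj(s,[*o['tool_pos'][:2],o['tool_pos'][2]-.21+.03]))
```

```text
[0.50325476 0.31803938 0.33746612] [-3.13887752e+00  1.49612999e-03  1.51403377e+00] 0.03231361590276645 29.9997703358531 [-0.60084327 -0.66331239 -1.25697646]
cover [ 0.55833195  0.00435193 -0.04528509] -2.5946445507319678 [[-0.5, -0.0], [0.5, -0.5], [0.4, -0.2], [-0.2, 0.3], [-0.2, 0.4]]
spigot 0.5658649687051391 0.03804545914234015 direct [0.56550059 0.03820882 0.077     ]
housing [ 0.5598615   0.00460327 -0.05317119] -3.046484798682758 [[-0.2, -0.1], [0.6, -0.5], [0.2, 0.5], [0.2, 0.1], [-1.6, -0.2], [0.1, 0.2]]
[[179, 0, 127, 52, 4435], [107, 211, 364, 186, 23187], [87, 213, 45, 43, 1278], [440, 218, 38, 28, 351], [0, 273, 35, 39, 1127], [534, 273, 26, 40, 532], [432, 277, 31, 36, 596], [0, 314, 102, 30, 1107], [499, 314, 61, 31, 506], [515, 342, 45, 55, 1789], [0, 347, 54, 49, 2317]] (np.float64(285.95868260866456), np.float64(259.61871637913003))
```

>>> apply_moves:
  moves:
    - [[-1.2, 0.4, 0, 0, 1], [-2.4, 0.8, 0, 0, 1], [-3.6, 1.1, 0, 0, 1], [-4.6, 1.4, 0, 0, 1], [-5.2, 1.57, 0.1, 0, 1], [-5.51, 1.57, 0.4, 0, 1], [-5.51, 1.57, 0.5, 0, 1], [-5.51, 1.57, 0.5, 0, 1], [-5.51, 1.57, 0.5, 0, 1]]

```text
time: 18.25
tool_pos: [0.5663, 0.04, 0.3144]
ee_rot: [3.141, -0.0, 1.516]
wrist_force: [-0.6, -0.2, -1.0]
width: 0.0323
finger_force: 30.0
```

Run:
```python
from cap import *
s=snap('wrist','v.png');o=telemetry.get_obs();print(o['tool_pos'],o['ee_rot'],o['wrist_force'])
print(totool(o,np.array([.566,.0381])-o['tool_pos'][:2]))
```

```text
[0.56641282 0.03990246 0.31467894] [ 3.14065700e+00 -3.60341803e-04  1.51581326e+00] [ 0.47598411  0.21422848 -1.00922185]
[-0.036 -0.006  0.   ]
```

>>> apply_moves:
  moves:
    - [[-0.04, 0, 0.1, 0, 1], [-0.04, 0, 0.3, 0, 1], [-0.04, 0, 0.45, 0, 1], [-0.04, 0, 0.55, 0, 1], [-0.04, 0, 0.62, 0, 1], [-0.04, 0, 0.68, 0, 1], [-0.04, 0, 0.7, 0, 1], [-0.04, 0, 0.7, 0, 1]]

```text
time: 19.3
tool_pos: [0.5663, 0.0367, 0.2792]
ee_rot: [3.141, -0.0, 1.514]
wrist_force: [0.2, -0.4, -1.7]
width: 0.0323
finger_force: 30.0
```

>>> apply_moves:
  moves:
    - [[0.02, 0, 0.05, 0, 1], [0.02, 0, 0.12, 0, 1], [0.02, 0, 0.2, 0, 1], [0.02, 0, 0.27, 0, 1], [0.02, 0, 0.29, 0, 1], [0.02, 0, 0.29, 0, 1]]

```text
time: 20.05
tool_pos: [0.5664, 0.0378, 0.2644]
ee_rot: [-3.141, -0.001, 1.514]
wrist_force: [0.2, -0.6, -0.8]
width: 0.032
finger_force: 30.0
```

>>> apply_moves:
  moves:
    - [[0, 0, 0.02, 0, 1], [0, 0, 0.03, 0, 1], [0, 0, 0.03, 0, 1]]

```text
time: 20.42
tool_pos: [0.5663, 0.0379, 0.2641]
ee_rot: [3.141, -0.0, 1.514]
wrist_force: [-2.4, 0.1, 5.1]
width: 0.0321
finger_force: 30.0
```

>>> apply_moves:
  moves:
    - [[0, 0, 0, 0, 0.3], [0, 0, 0, 0, 0.3], [0, 0, 0, 0, 0.3], [0, 0, 0, 0, 0.3], [0, 0, -0.4, 0, 0.3], [0, 0, -1.2, 0, 0.3], [0, 0, -2.2, 0, 0.3], [0, 0, -2.6, 0, 0.3], [0, 0, -2.6, 0, 0.3]]

```text
time: 21.55
tool_pos: [0.5666, 0.0377, 0.3955]
ee_rot: [3.137, -0.0, 1.514]
wrist_force: [0.0, 0.3, -1.3]
width: 0.0658
finger_force: 0.0
```

Run:
```python
from cap import *
s=snap('wrist','end.png');o=telemetry.get_obs();print(o['tool_pos'],o['wrist_force'],o['width'])
# edges along the vertical/horizontal profile around the predicted cap silhouette
b=sil(s,.566,.0381,.055);print('pred bbox',b.round(1))
g=cv2.cvtColor(s['image'],7).astype(float)
t=proj(s,[.566,.0381,.103]);print('top centre pred',t)
r=int(t[1]);c=int(t[0])
f=lambda v,lo,hi:[(k,round(float(v[k]),0)) for k in range(lo,hi) if abs(v[k])>6 and abs(v[k])==abs(v[k-2:k+3]).max()]
print('row',f(np.diff(g[r-2:r+3].mean(0)),c-50,c+50));print('col',f(np.diff(g[:,c-2:c+3].mean(1)),r-60,min(r+45,415)))
# top circle + lip of the housing
print('pred top L/R',proj(s,[.55,.0381,.103]),proj(s,[.582,.0381,.103]),'flange far y',proj(s,[.566,.0581,.059]),'barrel top +y/-y',proj(s,[.566,.0541,.103]),proj(s,[.566,.0221,.103]))
```

```text
[0.56640398 0.03773007 0.39336873] [ 0.09861752  0.4592485  -0.48347576] 0.06561773141700514
pred bbox [263.3 178.1 302.  225.7]
top centre pred (np.float64(282.73885428835575), np.float64(208.65115963283543))
row [(234, -44.0), (240, 16.0), (263, -13.0), (298, -14.0), (324, 37.0)]
col [(161, -23.0), (167, 29.0), (178, 21.0), (182, -15.0), (190, 39.0), (224, -35.0), (236, 39.0)]
pred top L/R (np.float64(264.9350926339225), np.float64(209.64015303716837)) (np.float64(300.5622692330013), np.float64(207.6610744943639)) flange far y (np.float64(281.54628784533224), np.float64(178.7736605699257)) barrel top +y/-y (np.float64(281.7098321392901), np.float64(191.1585351159081)) (np.float64(283.73896167884163), np.float64(225.65225438502875))
```

```bash
python3 -c "
from bench import ticket;print(ticket.close_job())"
```

```text
the job is handed in; nothing more can be done
None
```

The cover is home under the lip, the cap is seated flange-down on its spigot, and the job was handed in at about 21.6 s of the 61 s allowed. The last camera check matched the seated cap to within about 2 pixels, but the judge returned no verdict.

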